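# Refit the grease filter of a table-top extractor

## Task

Put the clean grease filter back into the top of the table-top extractor. It is longer than the opening: hold it by its black handle, dip one end under the rim on the side of the red spring bar, push the bar back until the other end clears its rim, lower that end, ease the filter back under both rims until it lies flat on the ledges, and let go. Be gentle: do not jam, press hard on or let the spring snap the filter, and do not disturb the jar, the glass and the tin.

Things in the scene. Friction and masses are not known exactly. Their poses are not given: they have to be found in the camera images.
- extractor: Grey table-top extractor, fixed, 256 (x) x 176 (y) x 67 mm high, black knob on its front (-x) face. Origin: centre of its underside, on the table; z up. A steel frame is let into its top: flange 240 x 160, top face at z = 67, 4 thick, with an opening 180 (x) x 128 (y). The flange's ends are the rims; 13 below them, at z = 50, lie ledges that reach 24 (-x end) and 12 (+x end) into it.
- opening (a point): nominal middle of the opening at ledge height: extractor x = y = 0, z = 50 mm. The whole frame (rims, ledges, bar, end wall) is clamped in the case with play: each time it stands somewhere up to 6 mm nearer or farther along the extractor's x than nominal. The measured pose does not show this; feel for it. Side walls at y = +-64 have no play.
- bar_side (a point): nominal edge of the rim at the extractor's -x end, at ledge height (x = -90, z = 50). Under this rim is a red spring bar, 110 wide, z = 51 to 62, its face 1 mm behind the rim's edge. The filter's end pushes it back along -x: 3 N at first touch, 1 N more per mm, hard stop at 13.5 mm (16.5 N). The other end clears its rim from 9 mm of travel; 10 to 12 mm is right.
- wall_side (a point): nominal edge of the rim at the extractor's +x end, at ledge height (x = +90, z = 50). Under it is a rigid wall 5 mm behind the rim's edge. Seated, the filter stands against this wall, pressed by the bar (7 N), with 5 mm of each end under its rim. Meeting the extractor with over 25 N (bar driven past its stop, pressing on a rim, letting the bar snap the filter home) spoils it.
- filter: The grease filter: flat aluminium baffle panel 190 (x) x 120 (y) x 8 mm thick, about 0.3 kg, loose on the table to the left of the extractor. Origin: centre of its underside; z up through the handle. The same both ways round. A black bridge handle stands across its middle: bar 12 (x) x 80 (y), z = 24 to 42, on posts at y = +-36.
- filter_grip (a point): middle of the filter's handle bar, 32 above the underside; axes as the filter's. Grip the bar's 12 mm thickness, fingers closing along the filter's x.
- filter_end_a (a point): middle of the lower edge of the filter's -x end, 95 from the origin
- filter_end_b (a point): middle of the lower edge of the filter's +x end, 95 from the origin
- spice_jar: small spice jar with dark cap, 41 dia x 105, bystander; origin at the centre of its foot
- glass: drinking glass, 83 dia x 94, bystander; origin at the centre of its foot
- tin: food tin, 75 dia x 58, bystander; origin at the centre of its foot
Things that resemble listed ones, but are neither listed nor needed, are in the scene too. Of the things shaped like the filter, the aluminium one is meant.

How it is judged:
By the outcome, as a careful person would: the job done as asked, in the order asked, and still so for the second after the job is handed in, with the robot touching nothing.
It also fails if it takes over 72 s, if anything falls off the work surface, if the arm or the gripper's body presses on something with over 40 N, if the wrist force passes 120 N, or if a joint passes its speed limit or range.

## Robot

A 7-joint arm with a two-finger parallel gripper is mounted at the origin on a cart in front of the work surface, level with it; the furniture and walls round the work are solid. World frame = base frame: x ahead of the robot, y to its left, z up, the work surface at z = 0. Lengths are in m, angles in rad, forces in N, time in s.
With the tool pointing down it reaches from about 0.375 to 0.925 m from the base axis. Payload 3.1 kg.
Tool frame: the origin (TCP) lies between the finger pads; the fingertips stand 19 mm ahead of it and the grasp point (between the pads) is the TCP; z points along the fingers, y is the line along which they close (so a half turn about z gives the same grasp; the last joint's range is limited). The gripper opens to 85 mm and grips with 20 to 120 N. Pads are 22 mm wide; open, the fingers measure 114 mm over their backs; the gripper's body (76 mm by 85 mm) begins 54 mm behind the grasp point. The pads swing forward as they close: fully open they stand 13 mm farther back than shut.
Start: joints at [1.085, 0.383, 0.044, 1.598, -0.018, 1.161, -0.05], TCP at [0.246, -0.602, 0.25] pointing down, gripper open.
Joint ranges: [-2.61, 2.61], [-0.41, 2.15], [-1.48, 1.57], [0, 2.5], [-1.57, 4.71], [0.05, 1.97], [-2.85, 2.85]. Speed limits (rad/s): [2.79, 2.79, 3.14, 3.14, 3.14, 3.14, 3.14].

## Interface

Orientations are given as a unit quaternion [x, y, z, w].
In Python, from bench import move_ptp, movel, move_j, move_gripper, pause, inverse_kinematics, read_camera, camera_params, MotionError, sign_off, look_for, tip_of, read_time_s, read_qpos, read_joint_vel, read_effort, read_eef_pos, read_tcp_rot, read_ft_force, read_ft_torque, read_finger_gap, read_grasp_force gives the robot as it stands. Calls block until the motion is done:
- move_ptp(position, orientation): joint-space move of the TCP to a pose.
- movel(position, orientation=None, speed=0.15): straight line of the TCP; orientation=None keeps the orientation; speed is the mean speed in m/s.
- move_j(angles): joint-space move.
- move_gripper(opening, effort=None): finger opening in m; effort is the grip in N (None keeps the last); returns when the fingers have stopped.
- pause(seconds).
- inverse_kinematics(position, orientation): joint angles nearest the present ones, or None.
- read_camera(name): name is "side" or "top" or "wrist"; returns the picture (480x640x3 uint8, red, green, blue); there is no depth.
- camera_params(name): a dict with "K" (3x3 intrinsics, pixels), "dist_coeffs" ([k1, k2, p1, p2, k3] as OpenCV has them; the pictures are not rectified), "camera_from_world" (4x4, takes a point from world to camera coordinates). Camera axes: x right, y down, z forward; pixel columns grow to the right and rows downward; lengths in m; the calibration is good to about 2 mm. A picture is of the moment at which its call begins: read the wrist's pose just before it. camera_params takes no time and is no camera call; for the wrist camera it gives the pose at the moment of the call.
A pose or a line that the arm cannot do raises MotionError and nothing moves.
- sign_off(): hands the job in; it is judged then, once.
Trained networks look in the newest picture that a camera, given by its name, has taken for a name from the list of things; names that differ only in an ending like _2 or _b are one class to them, and where a whole thing is asked for, a point or a joint stands for the part that bears it (a point fixed in the world has none). Each returns a list of dicts, best first, with "confidence" (0 to 1); they miss things now and then, are a little off and sometimes report something else, mostly with a low value. They report only what shows in the picture. A call takes as long as a camera call. They do not tell look-alikes from the thing itself.
- look_for(camera, name): "at" ([column, row] in pixels, amid what is visible of it).
- tip_of(camera, name): "at" ([column, row] in pixels: a listed point, or the origin of a listed thing).
Readings, each from a call of its own:
- read_time_s(): time.
- read_qpos(): joint angles.
- read_joint_vel(): joint speeds.
- read_effort(): joint torques, N m.
- read_eef_pos(): TCP position.
- read_tcp_rot(): TCP orientation.
- read_ft_force(): force on the tool from outside, world axes, zero at the start.
- read_ft_torque(): the same for the moment, N m.
- read_finger_gap(): finger opening in m.
- read_grasp_force(): force on a finger pad.
Only numpy, scipy, OpenCV 4.12 (cv2) and the standard library are available. Lean on these libraries where they do the work, as an engineer would, in place of code of your own. Each camera call takes 0.05 s, during which the arm holds its last target. There are 200 camera calls.

## Working session

There is one attempt and no reset: what is moved stays moved. The work goes in short steps, each a Python script; the robot and the scene stay as the last script left them, time stands still between calls to the robot, and variables do not carry over. Pictures are saved under pics/ and viewed, at most 10 in all, crops included, and the job is handed in when it is done.

```bash
ls; mkdir -p pics; python3 - <<'E'
from bench import *
import cv2,numpy as np
ims=[]
for c in ("side","top"):
    im=read_camera(c); ims.append(im)
    cv2.imwrite(f"pics/{c}0.png",im[:,:,::-1])
    p=camera_params(c); print(c,np.round(p["K"],1).tolist(),np.round(p["camera_from_world"],3).tolist())
    for n in ("extractor","filter","filter_grip","spice_jar","glass","tin"):
        print(n,[(np.round(d["at"]).tolist(),round(d["confidence"],2)) for d in look_for(c,n)[:3]])
    for n in ("extractor","filter","opening","bar_side","wall_side","filter_grip","filter_end_a","filter_end_b","spice_jar","glass","tin"):
        print("tip",n,[(np.round(d["at"]).tolist(),round(d["confidence"],2)) for d in tip_of(c,n)[:3]])
print(read_time_s(),read_eef_pos(),read_tcp_rot(),read_ft_force())
E
```

```text
pics
side [[567.7, 0.0, 314.5], [0.0, 567.7, 241.8], [0.0, 0.0, 1.0]] [[-0.904, -0.427, 0.005, 0.611], [-0.189, 0.392, -0.9, 0.079], [0.382, -0.815, -0.435, 1.504], [0.0, 0.0, 0.0, 1.0]]
extractor [([375.0, 227.0], 0.72)]
filter [([337.0, 295.0], 0.72), ([266.0, 336.0], 0.68)]
filter_grip [([335.0, 294.0], 0.95), ([264.0, 340.0], 0.74)]
spice_jar [([272.0, 237.0], 0.98)]
glass []
tin []
tip extractor [([374.0, 236.0], 0.83)]
tip filter [([338.0, 297.0], 0.78), ([334.0, 283.0], 0.6)]
tip opening [([371.0, 221.0], 0.79), ([294.0, 210.0], 0.6)]
tip bar_side [([398.0, 229.0], 0.9)]
tip wall_side [([347.0, 215.0], 0.85)]
tip filter_grip [([335.0, 284.0], 0.96), ([263.0, 324.0], 0.81), ([370.0, 222.0], 0.41)]
tip filter_end_a [([375.0, 305.0], 0.95), ([293.0, 314.0], 0.62), ([299.0, 286.0], 0.57)]
tip filter_end_b [([375.0, 305.0], 0.95), ([293.0, 314.0], 0.62), ([299.0, 286.0], 0.57)]
tip spice_jar [([272.0, 255.0], 0.57)]
tip glass [([285.0, 225.0], 0.62)]
tip tin [([296.0, 208.0], 0.49)]
top [[559.9, 0.0, 331.1], [0.0, 559.9, 238.9], [0.0, 0.0, 1.0]] [[-0.001, -1.0, 0.001, 0.236], [-0.9
[... 315 characters left out ...]
64), ([405.0, 305.0], 0.53)]
tip filter [([290.0, 287.0], 0.67)]
tip opening [([415.0, 270.0], 0.67)]
tip bar_side [([410.0, 304.0], 0.57), ([286.0, 251.0], 0.26)]
tip wall_side [([418.0, 242.0], 0.74)]
tip filter_grip [([207.0, 261.0], 0.84), ([289.0, 285.0], 0.61)]
tip filter_end_a [([294.0, 316.0], 0.89), ([248.0, 269.0], 0.82), ([288.0, 257.0], 0.59)]
tip filter_end_b [([294.0, 316.0], 0.89), ([248.0, 269.0], 0.82), ([288.0, 257.0], 0.59)]
tip spice_jar [([327.0, 209.0], 0.79)]
tip glass [([401.0, 186.0], 0.59)]
tip tin [([440.0, 172.0], 0.84)]
1.8 [ 0.24584653 -0.60172369  0.25026736] [ 9.81256417e-01  1.92706628e-01  1.24135451e-05 -1.17897697e-05] [-0.92099013 -0.10096527 -0.28075092]
```

View pics/top0.png

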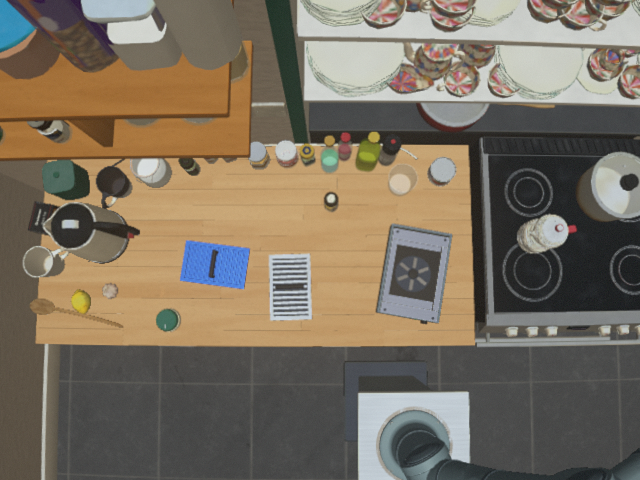

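View pics/side0.png

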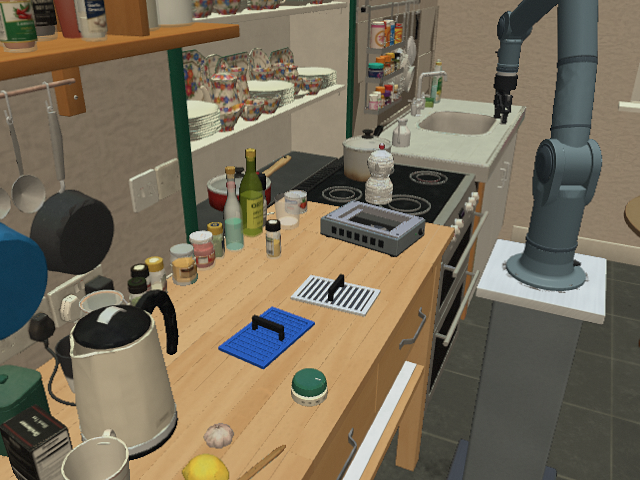

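```bash
cat > h.py <<'E'
from bench import *
import numpy as np, cv2
from scipy.spatial.transform import Rotation as Ro
def ray(p,z,px):
    K=np.array(p["K"]);T=np.array(p["camera_from_world"]);d=np.array(p["dist_coeffs"],float)
    u=cv2.undistortPoints(np.array([[px]],float),K,d)[0,0]
    R=T[:3,:3];c=-R.T@T[:3,3];v=R.T@np.array([u[0],u[1],1]);return c+v*(z-c[2])/v[2]
def down(yaw,pitch=0.):
    """tool down, tool y along the part's x (yaw), part pitched about its y axis (pitch>0: -x end up)"""
    y=np.array([np.cos(yaw),np.sin(yaw),0]);z=np.array([0,0,-1.]);x=np.cross(y,z)
    R0=np.column_stack([x,y,z]);ax=np.array([-np.sin(yaw),np.cos(yaw),0])
    return Ro.from_rotvec(pitch*ax)*Ro.from_matrix(R0)
def q(r): return r.as_quat().tolist()
def find(cam,n,z,p,k=4):
    for d in tip_of(cam,n)[:k]: print(n,np.round(d["at"],1).tolist(),round(d["confidence"],2),np.round(ray(p,z,d["at"]),4).tolist())
E
python3 - <<'E'
from h import *
read_camera("top");p=camera_params("top")
for n,z in (("opening",.05),("bar_side",.05),("wall_side",.05),("filter_grip",.032),("filter_end_a",0),("spice_jar",0),("glass",0),("tin",0)): find("top",n,z,p)
print("knob",ray(p,.03,[424,322]))
print("extr corners",[np.round(ray(p,.067,c),3).tolist() for c in ([391,225],[452,233],[437,323],[376,315])])
print("filt corners",[np.round(ray(p,.008,c),3).tolist() for c in ([269,255],[309,254],[312,319],[272,320])])
w=camera_params("wrist");T=np.array(w["camera_from_world"]);R=Ro.from_quat(read_tcp_rot()).as_matrix()
c=-T[:3,:3].T@T[:3,3];print("cam in tool",R.T@(c-read_eef_pos()),(T[:3,:3]@R).round(3).tolist())
for yaw in (-.12,.1):
  for xy in ((.53,.23),(.53,.06)):
    for f in (0,np.pi): print(yaw,xy,inverse_kinematics([*xy,.3],q(down(yaw+f))))
E
```

```text
opening [416.1, 271.0] 0.92 [0.4917, -0.0053, 0.05]
bar_side [408.1, 305.0] 0.84 [0.3961, 0.019, 0.05]
wall_side [419.1, 243.0] 0.9 [0.5715, -0.0156, 0.05]
wall_side [287.5, 285.6] 0.57 [0.4512, 0.3579, 0.05]
filter_grip [208.9, 262.8] 0.71 [0.5172, 0.586, 0.032]
filter_grip [289.1, 286.4] 0.59 [0.4498, 0.3547, 0.032]
filter_end_a [250.1, 264.7] 0.84 [0.5146, 0.4716, 0.0]
filter_end_a [183.7, 257.0] 0.84 [0.5371, 0.6684, 0.0]
filter_end_a [291.5, 318.5] 0.77 [0.3588, 0.3495, 0.0]
filter_end_a [290.4, 254.5] 0.72 [0.5444, 0.3539, 0.0]
spice_jar [327.8, 205.3] 0.6 [0.6905, 0.2445, 0.0]
glass [290.9, 256.4] 0.69 [0.5389, 0.3524, 0.0]
glass [403.4, 186.5] 0.56 [0.7474, 0.0194, 0.0]
glass [439.9, 170.9] 0.38 [0.7956, -0.0916, 0.0]
tin [442.3, 169.1] 0.61 [0.8011, -0.099, 0.0]
knob [ 0.34806513 -0.02829714  0.03      ]
extr corners [[0.621, 0.066, 0.067], [0.598, -0.107, 0.067], [0.346, -0.058, 0.067], [0.369, 0.111, 0.067]]
filt corners [[0.542, 0.416, 0.008], [0.545, 0.299, 0.008], [0.357, 0.29, 0.008], [0.354, 0.405, 0.008]]
cam in tool [ 0.07834783 -0.00056142 -0.12331196] [[-0.0, 1.0,
[... 194 characters left out ...]
  0.47742289 -1.2363563   1.67725618  0.46408082  1.32395007
  2.18010092]
-0.12 (0.53, 0.06) [ 0.42825327  0.17750369 -0.68182067  1.79243578  0.11907806  1.21309966
 -0.40769604]
-0.12 (0.53, 0.06) [ 0.85659321  0.33908756 -1.23236505  1.77818918  0.33540784  1.2637413
  2.55963145]
0.1 (0.53, 0.23) [ 0.38630058  0.39469113 -1.07708147  1.68021706  0.36069035  1.28497833
 -0.66262357]
0.1 (0.53, 0.23) [ 0.47807307  0.47742289 -1.2363563   1.67725618  0.46408082  1.32395007
  2.40010092]
0.1 (0.53, 0.06) [ 0.43673291  0.17897929 -0.69155263  1.79209982  0.12148639  1.21346417
 -0.18959921]
0.1 (0.53, 0.06) [ 0.85659321  0.33908756 -1.23236505  1.77818918  0.33540784  1.2637413
  2.77963145]
```

```bash
python3 - <<'E'
from h import *
e=read_eef_pos(); movel([e[0],e[1],.42],speed=.3)
move_ptp([.484,.003,.34],q(down(-.185)))
print(read_qpos().round(2),read_time_s())
p=camera_params("wrist");im=read_camera("wrist");cv2.imwrite("pics/w_ex.png",im[:,:,::-1])
for n,z in (("opening",.05),("bar_side",.05),("wall_side",.05),("extractor",0)): find("wrist",n,z,p)
move_ptp([.45,.353,.25],q(down(.05)))
p=camera_params("wrist");im=read_camera("wrist");cv2.imwrite("pics/w_f.png",im[:,:,::-1])
for n,z in (("filter_grip",.032),("filter_end_a",.0),("filter_end_b",0),("filter",0)): find("wrist",n,z,p)
print(read_qpos().round(2),read_time_s(),read_ft_force())
np.save("p_f.npy",p,allow_pickle=True)
E
```

```text
[ 0.54  0.03 -0.63  1.84  0.02  1.28 -0.28] 5.3
opening [328.8, 197.9] 0.66 [0.4933, -0.0006, 0.05]
bar_side [236.9, 199.2] 0.95 [0.3996, 0.0159, 0.05]
wall_side [413.2, 196.3] 0.62 [0.5793, -0.0152, 0.05]
filter_grip [317.5, 208.8] 0.78 [0.4496, 0.355, 0.032]
filter_end_a [217.0, 198.8] 0.81 [0.3554, 0.3531, 0.0]
filter_end_a [421.4, 200.9] 0.8 [0.5465, 0.3601, 0.0]
filter_end_a [391.7, 52.5] 0.69 [0.5061, 0.4854, 0.0]
filter_end_b [217.0, 198.8] 0.81 [0.3554, 0.3531, 0.0]
filter_end_b [421.4, 200.9] 0.8 [0.5465, 0.3601, 0.0]
filter_end_b [391.7, 52.5] 0.69 [0.5061, 0.4854, 0.0]
filter [319.1, 203.2] 0.7 [0.4509, 0.3534, 0.0]
[ 0.1   0.42 -1.02  1.75  0.38  1.19 -0.99] 7.1583 [-0.05106681  0.67790973 -0.87587669]
```

View pics/w_ex.png

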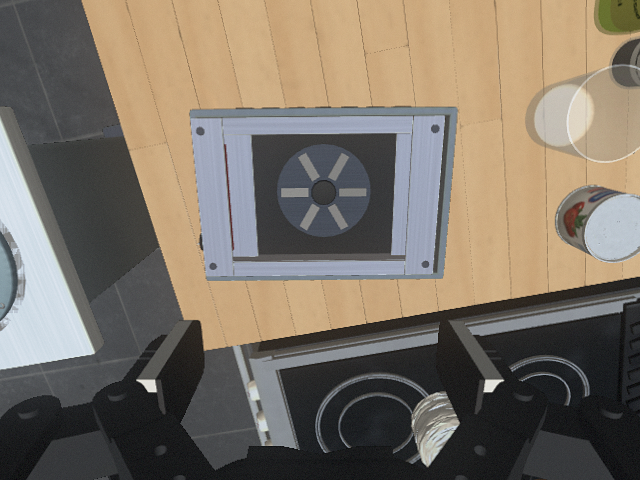

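View pics/w_f.png

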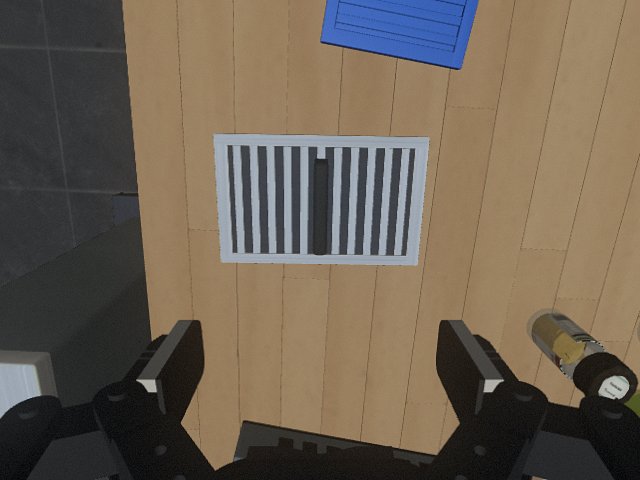

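```bash
python3 - <<'E'
import cv2
im=cv2.imread("pics/w_ex.png")[95:290,180:470]
cv2.imwrite("pics/w_exz.png",cv2.resize(im,None,fx=2.75,fy=2.75,interpolation=cv2.INTER_CUBIC))
E
```

```text
(no output)
```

View pics/w_exz.png

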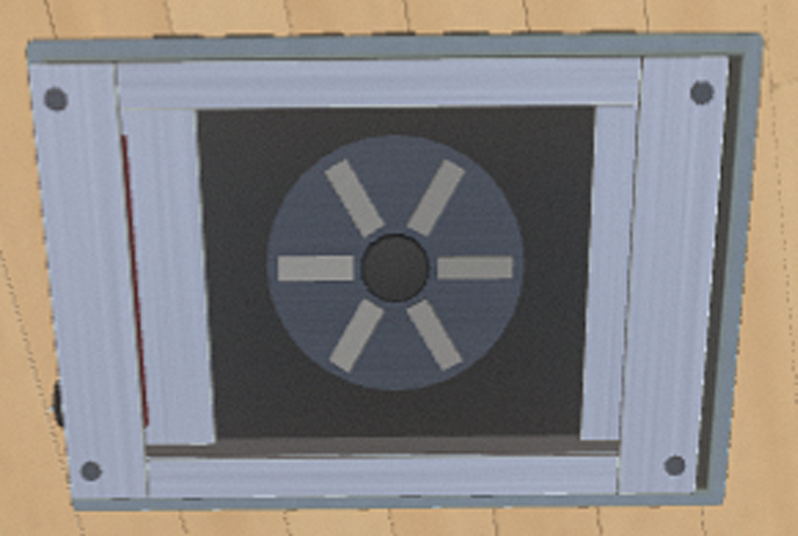

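```bash
python3 - <<'E'
from h import *
# wrist params at that pose: rebuild from the tool-to-camera transform
w=camera_params("wrist");T=np.array(w["camera_from_world"])
G=np.eye(4);G[:3,:3]=Ro.from_quat(read_tcp_rot()).as_matrix();G[:3,3]=read_eef_pos()
C=T@G
H=np.eye(4);H[:3,:3]=down(-.185).as_matrix();H[:3,3]=[.484,.003,.34]
w["camera_from_world"]=C@np.linalg.inv(H)
print(np.round(ray(w,.05,[236.9,199.2]),4),"expect .3996 .0159")
f=lambda c,z:ray(w,z,[180+c[0]/2.75-.3,95+c[1]/2.75-.3])[:2]
def rep(nm,cs):
    P=np.array([f(c,.067) for c in cs]) # TL(-x,+y) TR(+x,+y) BR BL
    ex=(P[1]-P[0]+P[2]-P[3])/2; ey=(P[0]-P[3]+P[1]-P[2])/2
    print(nm,"c",P.mean(0).round(4),"yaw",np.arctan2(ex[1],ex[0]).round(4),np.arctan2(-ey[0],ey[1]).round(4),"size",np.linalg.norm(ex).round(4),np.linalg.norm(ey).round(4))
rep("case",[(27,40),(763,35),(722,505),(74,510)])
rep("flange",[(30,63),(729,55),(697,490),(74,497)])
rep("rims",[(118,62),(640,57),(618,492),(148,497)])
rep("opening",[(121,107),(637,105),(620,457),(146,459)])
np.save("w.npy",w,allow_pickle=True)
im=cv2.imread("pics/w_f.png")
p=np.load("p_f.npy",allow_pickle=True).item()
P=np.array([ray(p,.008,c)[:2] for c in ((215,135),(429,136),(417,265),(222,262))])
print(P.round(4).tolist(),P.mean(0))
ex=P[1]-P[0]+P[2]-P[3];print(np.arctan2(ex[1],ex[0]),np.linalg.norm(ex)/2)
A,B=ray(p,.042,(320.5,160))[:2],ray(p,.042,(320,253))[:2];print("bar",A,B,np.arctan2(-(A-B)[0],(A-B)[1]),(A+B)/2)
E
```

```text
[0.3994 0.0173 0.05  ] expect .3996 .0159
case c [0.4883 0.0041] yaw -0.1774 -0.1757 size 0.2493 0.1714
flange c [0.4832 0.0045] yaw -0.1733 -0.172 size 0.2383 0.1586
rims c [0.4827 0.0042] yaw -0.1745 -0.1771 size 0.1788 0.1587
opening c [0.4827 0.004 ] yaw -0.1807 -0.1749 size 0.1786 0.1286
[[0.3572, 0.4112], [0.5441, 0.4192], [0.5479, 0.2991], [0.3603, 0.2934]] [0.45238161 0.35573854]
0.03662788164354305 0.18733006378848688
bar [0.45011533 0.39734153] [0.45343755 0.3183725 ] 0.04204510486532104 [0.45177644 0.35785701]
```

```bash
cat >> h.py <<'E'
O=np.array([.4827,.0042,.05]);YAW=-.175;GZ=.034
def ft(n=5):
    a=[]
    for _ in range(n): a.append(read_ft_force()); pause(.01)
    f=np.mean(a,0); c,s=np.cos(YAW),np.sin(YAW)
    return np.array([c*f[0]+s*f[1],-s*f[0]+c*f[1],f[2]])
def pose(ax,az,th,dy=0.):
    """TCP pose putting filter end a's lower edge at opening-frame (ax,dy,az), end b raised by th"""
    u=np.array([np.cos(th),0,np.sin(th)]);n=np.array([-np.sin(th),0,np.cos(th)])
    v=np.array([ax,dy,az])+.095*u+GZ*n
    return (O+Ro.from_euler("z",YAW).apply(v)).tolist(),q(down(YAW,-th))
E
python3 - <<'E'
from h import *
move_gripper(.045,100)
movel([.452,.3565,.25],q(down(.04)),speed=.2)
movel([.452,.3565,GZ],speed=.15)
print(read_eef_pos(),ft())
move_gripper(0,100)
print("gap",read_finger_gap(),read_grasp_force(),read_eef_pos())
movel([.452,.3565,.2],speed=.15)
P,Q=pose(-.083,.12,.15)
movel(P,Q,speed=.2)
pause(.2);print("gap",read_finger_gap(),"err",(np.array(P)-read_eef_pos()).round(4),read_qpos().round(2),read_time_s())
f0=ft(8);np.save("f0.npy",f0);print(f0)
p=camera_params("wrist");im=read_camera("wrist");cv2.imwrite("pics/w_c.png",im[:,:,::-1])
find("wrist","filter_end_a",.17,p);find("wrist","filter_grip",.2,p)
im=read_camera("side");cv2.imwrite("pics/s_c.png",im[60:360,200:500,::-1].repeat(2,0).repeat(2,1))
E
```

```text
[0.45268295 0.35718956 0.03505316] [ 0.3339689   0.11027556 -0.6710321 ]
gap 0.010081261014422034 98.16604971885681 [0.45248476 0.35687377 0.03476386]
gap 0.010458879022984154 err [-0.     -0.0008  0.    ] [ 0.78  0.1  -0.92  2.07  0.16  0.87 -0.4 ] 13.3
[ 0.00286362  0.00422422 -2.76725635]
filter_end_a [539.2, 308.9] 0.94 [0.6062, -0.0326, 0.17]
filter_end_a [101.4, 309.6] 0.87 [0.4014, 0.0188, 0.17]
filter_grip [318.6, 350.1] 0.98 [0.489, -0.0063, 0.2]
```

View pics/w_c.png

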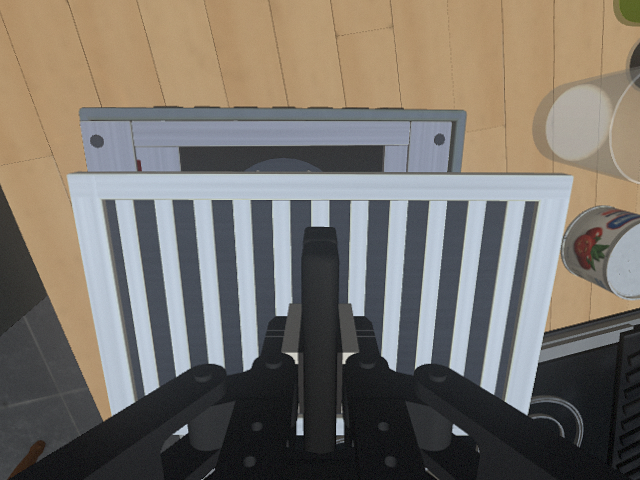

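View pics/s_c.png

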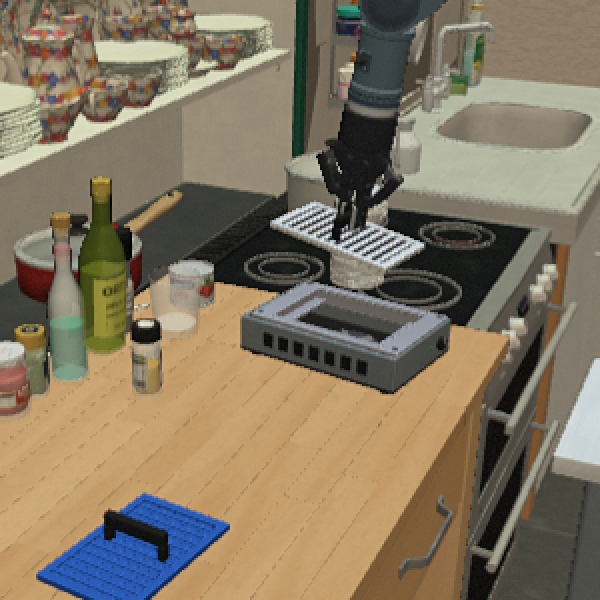

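```bash
sed -i 's/GZ=.034$/GZ=.0348/' h.py; python3 - <<'E'
from h import *
p=camera_params("wrist");e=read_eef_pos();R=Ro.from_quat(read_tcp_rot())
T=np.array(p["camera_from_world"]);G=np.eye(4);G[:3,:3]=R.as_matrix();G[:3,3]=e
pt=dict(p);pt["camera_from_world"]=T@G
z=GZ-.008
for c in ((68,174),(572,177),(320,175.5)): print("filter edge in tool",ray(pt,z,c).round(4))
f=lambda c,z:Ro.from_euler("z",-YAW).apply(ray(p,z,c)-O).round(4)
# extractor features: flange seams, top face
print("case +y side: expect y .088",f((82,108),.067),f((465,108),.067))
print("opening side edge exp +-.09,.064",f((136,146),.067),f((410,146),.067),"flange (.12,.08)",f((449,121),.067),"screws",f((97,141),.067),f((440,140),.067))
w=np.load("w.npy",allow_pickle=True).item()
print("screws earlier",[f for f in [Ro.from_euler("z",-YAW).apply(ray(w,.067,c)-O).round(4) for c in ((200.5,130.5),(435,128.5))]])
E
```

```text
filter edge in tool [ 0.059  -0.0935  0.0268]
filter edge in tool [0.0579 0.0938 0.0268]
filter edge in tool [0.0583 0.0001 0.0268]
case +y side: expect y .088 [-0.1158  0.0849  0.017 ] [0.1289 0.0855 0.017 ]
opening side edge exp +-.09,.064 [-0.0876  0.0623  0.017 ] [0.0912 0.0604 0.017 ] flange (.12,.08) [0.1181 0.0769 0.017 ] screws [-0.1102  0.0656  0.017 ] [0.1127 0.0643 0.017 ]
screws earlier [array([-0.1106,  0.0678,  0.017 ]), array([0.111 , 0.0674, 0.017 ])]
```

```bash
cat >> h.py <<'E'
DY=-.0015
def fx_state(th):
    v=Ro.from_euler("z",-YAW).apply(read_eef_pos()-O)
    u=np.array([np.cos(th),0,np.sin(th)]);n=np.array([-np.sin(th),0,np.cos(th)])
    return v-.095*u-GZ*n   # end a as the arm reports it
def say(tag,th):
    f=ft(4)-np.load("f0.npy"); print(tag,"a",(fx_state(th)*1e3).round(2),"f",f.round(2),"t",round(float(read_time_s()),2),flush=True); return f
E
python3 - <<'E'
from h import *
th=.15
movel(*pose(-.083,.03,th,DY),speed=.1)
say("above",th)
movel(*pose(-.083,.0025,th,DY),speed=.04)
f=say("dipped",th)
ax=-.083
if abs(f).max()<3:
  while ax>-.098:
    ax-=.001; movel(*pose(ax,.0025,th,DY),speed=.02); f=say(round(ax,4),th)
    if abs(f[0])>2 or abs(f[2])>4: break
E
```

```text
above a [-82.2   -1.22  30.76] f [ 0.05  0.19 -0.21] t 14.64
dipped a [-82.73  -1.32   2.69] f [ 0.19 -0.35  0.2 ] t 15.52
-0.084 a [-83.9   -1.54   2.69] f [-0.27 -0.31 -0.36] t 15.8
-0.085 a [-85.06  -1.54   2.51] f [-0.22  0.   -0.03] t 16.08
-0.086 a [-86.06  -1.51   2.47] f [0.18 0.38 0.18] t 16.37
-0.087 a [-87.07  -1.52   2.47] f [-0.11  0.07  0.3 ] t 16.65
-0.088 a [-88.07  -1.51   2.49] f [ 0.15 -0.16 -0.22] t 16.93
-0.089 a [-89.02  -1.51   2.51] f [0.09 0.32 0.14] t 17.22
-0.09 a [-89.41  -1.46   2.81] f [ 1.54  0.18 -0.23] t 17.5
-0.091 a [-89.86  -1.46   3.06] f [ 3.19 -0.52 -0.17] t 17.78
```

```bash
python3 - <<'E'
from h import *
th=.15;ax=-.091;az=.0025
while ax>-.112:
    ax-=.0015; movel(*pose(ax,az,th,DY),speed=.02); f=say(round(ax,4),th)
    if f[0]>12.8 or abs(f[2])>6 or abs(f[1])>5: break
E
```

```text
-0.0925 a [-91.41  -1.39   3.07] f [ 4.63 -0.64  0.02] t 18.07
-0.094 a [-92.45  -1.41   3.25] f [ 5.7  -0.05 -0.23] t 18.35
-0.0955 a [-93.38  -1.4    3.49] f [ 6.43 -1.12 -0.06] t 18.63
-0.097 a [-94.29  -1.4    3.73] f [ 6.95 -1.   -0.7 ] t 18.92
-0.0985 a [-95.18  -1.37   3.99] f [ 8.36 -1.6  -0.53] t 19.2
-0.1 a [-96.09  -1.33   4.24] f [ 8.72 -1.21 -1.04] t 19.48
-0.1015 a [-96.97  -1.34   4.51] f [ 9.9  -1.66 -1.01] t 19.77
-0.103 a [-97.89  -1.32   4.76] f [10.77 -1.83 -1.54] t 20.05
-0.1045 a [-98.79  -1.3    5.02] f [11.2  -1.62 -1.74] t 20.33
-0.106 a [-99.71  -1.29   5.26] f [11.96 -2.14 -1.99] t 20.62
-0.1075 a [-100.59   -1.26    5.53] f [13.22 -2.44 -1.84] t 20.9
```

```bash
cat >> h.py <<'E'
def act():
    """actual end a, end b (opening frame, mm) and tilt from the arm's readings"""
    W=Ro.from_euler("z",-YAW);R=Ro.from_quat(read_tcp_rot())
    v=W.apply(read_eef_pos()-O);u=W.apply(R.apply([0,1,0]));n=-W.apply(R.apply([0,0,1]))
    o=v-GZ*n
    return (o-.095*u)*1e3,(o+.095*u)*1e3,np.arctan2(u[2],u[0])
def say(tag,th=0):
    f=ft(4)-np.load("f0.npy");a,b,t=act();print(tag,"a",a.round(1),"b",b.round(1),"tilt",round(t,3),"f",f.round(1),"t",round(float(read_time_s()),2),flush=True);return f
E
python3 - <<'E'
from h import *
say("now")
print(read_ft_torque(), read_finger_gap())
for az in (.001,-.0005): 
    movel(*pose(-.1075,az,.15,DY),speed=.02);say(az)
E
```

```text
now a [-99.9  -1.1   4.3] b [87.5 -1.2 35.3] tilt 0.164 f [13.2 -2.1 -2.2] t 20.93
[-1.04021975 -2.7989017  -0.05571788] 0.0104085279272412
0.001 a [-99.3  -1.1   3.3] b [88.1 -1.2 34.4] tilt 0.164 f [12.3 -3.   1.1] t 21.22
-0.0005 a [-98.9  -1.    2.1] b [88.6 -1.1 33.3] tilt 0.165 f [12.1 -2.6  3.6] t 21.5
```

```bash
python3 - <<'E'
from h import *
ax=-.1075;az=0.;th=.15
for _ in range(4):
    ax-=.0015; movel(*pose(ax,az,th,DY),speed=.02); f=say(round(ax,4))
    if f[0]>13.6 or abs(f[2])>7: break
ok=abs(f[2])<7
while ok and th>.075:
    th-=.025
    ax+=-.0002+np.clip((f[0]-14)*.0015,-.0015,.0015)
    movel(*pose(ax,az,th,DY),speed=.02); f=say((round(ax,4),round(th,3)))
    ok=abs(f[2])<7 and f[0]<16 and abs(f[1])<7
E
```

```text
-0.109 a [-100.    -0.9    2.6] b [87.4 -1.  34. ] tilt 0.166 f [13.3 -2.1  1.9] t 21.78
-0.1105 a [-100.8   -0.9    2.8] b [86.6 -1.1 34.4] tilt 0.167 f [13.8 -2.6  1.4] t 22.07
(np.float64(-0.1111), 0.125) a [-101.1   -0.9    2.6] b [87.  -1.1 29.6] tilt 0.142 f [13.6 -3.   2.6] t 22.37
(np.float64(-0.1118), 0.1) a [-101.5   -0.9    2.5] b [87.2 -1.1 24.9] tilt 0.118 f [14.2 -2.6  2.4] t 22.67
(np.float64(-0.1116), 0.075) a [-101.4   -0.9    2.4] b [87.8 -1.1 20. ] tilt 0.093 f [14.3 -2.3  2.6] t 22.98
(np.float64(-0.1114), 0.05) a [-101.3   -1.     2.2] b [88.3 -1.1 15.1] tilt 0.068 f [13.9 -2.6  2.2] t 23.3
```

```bash
python3 - <<'E'
from h import *
ax=-.1116;az=0.;th=.05;f=say("s")
ok=True
while ok and th>-.009:
    th-=.015; az-=.0002
    ax+=np.clip((f[0]-14.3)*.001,-.001,.001)
    movel(*pose(ax,az,th,DY),speed=.02); f=say((round(float(ax),4),round(th,3)))
    ok=abs(f[2])<6 and f[0]<16 and abs(f[1])<7
E
```

```text
s a [-101.3   -1.     2.2] b [88.3 -1.2 15.1] tilt 0.068 f [13.4 -2.3  2.8] t 23.33
(-0.1125, 0.035) a [-101.8   -1.     2. ] b [87.9 -1.1 12.3] tilt 0.054 f [13.8 -2.4  2.9] t 23.62
(-0.113, 0.02) a [-102.1   -1.     1.9] b [87.8 -1.2  9.4] tilt 0.039 f [14.5 -2.2  3. ] t 23.9
(-0.1127, 0.005) a [-101.9   -1.     1.6] b [88.1 -1.2  6.3] tilt 0.024 f [14.1 -2.1  4.2] t 24.18
(-0.1129, -0.01) a [-101.9   -1.     1.4] b [88.1 -1.2  3.2] tilt 0.01 f [14.2 -2.4  5. ] t 24.47
```

```bash
python3 - <<'E'
from h import *
ax=-.1129;az=-.0003
movel(*pose(ax,az,-.017,DY),speed=.02); f=say("flat")
lo=False
while abs(f[2])<9 and f[0]>4 and ax<-.09:
    ax+=.0015; th=-.017+.006*min(1,(ax+.1129)/.012)
    movel(*pose(ax,az,th,DY),speed=.02); f=say(round(ax,4))
    a,b,_=act()
    if f[0]<3+(-91-a[0])-2.5: print("force drop");break
E
```

```text
flat a [-102.    -1.     1.8] b [88.  -1.2  2.3] tilt 0.003 f [14.2 -2.6  4.1] t 24.75
-0.1114 a [-101.3   -1.     1.7] b [88.7 -1.3  2.1] tilt 0.002 f [13.2 -2.2  4.4] t 25.03
-0.1099 a [-100.4   -1.1    1.6] b [89.6 -1.3  1.9] tilt 0.002 f [12.8 -2.2  4.6] t 25.32
-0.1084 a [-99.6  -1.1   1.6] b [90.4 -1.3  1.8] tilt 0.001 f [11.5 -2.   4.7] t 25.6
-0.1069 a [-98.8  -1.1   1.5] b [91.2 -1.3  1.6] tilt 0.0 f [11.1 -2.   4.9] t 25.88
-0.1054 a [-98.1  -1.1   1.3] b [91.9 -1.2  1.3] tilt -0.0 f [10.  -1.7  4.1] t 26.17
-0.1039 a [-97.3  -1.    1.2] b [92.7 -1.2  1. ] tilt -0.001 f [ 9.8 -1.2  4.2] t 26.45
-0.1024 a [-96.6  -1.    1. ] b [93.4 -1.2  0.8] tilt -0.001 f [ 9.1 -1.1  3.8] t 26.73
-0.1009 a [-95.8  -1.    0.9] b [94.2 -1.1  0.5] tilt -0.002 f [ 8.  -1.2  3.5] t 27.02
-0.0994 a [-95.   -1.    0.8] b [95.  -1.1  0.2] tilt -0.003 f [ 7.4 -1.   3.5] t 27.3
-0.0979 a [-94.6  -1.    0.7] b [95.4 -1.1 -0.2] tilt -0.005 f [ 5.8 -0.8  5.1] t 27.58
-0.0964 a [-94.8  -1.    0.7] b [95.2 -1.  -0.8] tilt -0.008 f [ 2.9 -0.9  8.2] t 27.87
force drop
```

```bash
python3 - <<'E'
from h import *
ax,az,th=-.0964,-.0003,-.011
for i in range(8):
    ax+=np.clip((f[0]-0.)*.0004,-.001,.001) if i else .0006
    th=min(-.001,th+.004)
    if i: az+=np.clip((f[2]-3.)*.00015,-.0005,.0005)
    movel(*pose(ax,az,th,DY),speed=.02); f=say((round(float(ax),4),round(float(az),4),round(th,3)))
    if abs(f[0])<.7 and 1<f[2]<5 and i>2: break
im=read_camera("wrist");cv2.imwrite("pics/w_s.png",im[:,:,::-1])
E
```

```text
(-0.0958, -0.0003, -0.007) a [-94.7  -1.1   0.3] b [95.3 -1.1 -0.6] tilt -0.005 f [ 3.5 -0.7  8. ] t 28.15
(-0.0948, 0.0002, -0.003) a [-94.6  -1.1   0.1] b [95.4 -1.1 -0.3] tilt -0.002 f [4.4 0.6 3.2] t 28.43
(-0.0938, 0.0002, -0.001) a [-94.6  -1.1   0.1] b [95.4 -1.1 -0.3] tilt -0.002 f [2.3 1.  4.3] t 28.72
(-0.0929, 0.0004, -0.001) a [-94.6  -1.2   0.3] b [95.4 -1.1 -0.5] tilt -0.004 f [-1.5  1.9  5.5] t 29.0
(-0.0935, 0.0008, -0.001) a [-94.5  -1.2   0.3] b [95.5 -1.2 -0.2] tilt -0.003 f [ 0.3  3.7 -0.3] t 29.28
(-0.0934, 0.0003, -0.001) a [-94.5  -1.3   0.2] b [95.5 -1.2 -0.3] tilt -0.003 f [-2.5  2.9  3.3] t 29.57
(-0.0944, 0.0003, -0.001) a [-94.5  -1.2   0.1] b [95.5 -1.2 -0.1] tilt -0.001 f [ 0.1  4.2 -1. ] t 29.85
(-0.0943, -0.0002, -0.001) a [-94.5  -1.3   0.1] b [95.5 -1.2 -0.2] tilt -0.001 f [-2.3  4.1  4.2] t 30.13
```

View pics/w_s.png

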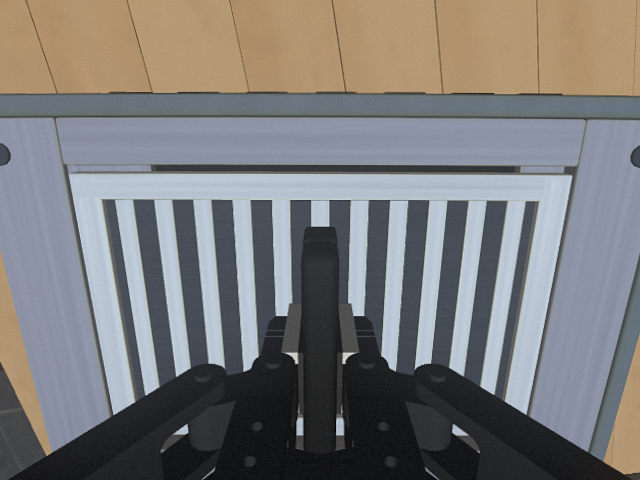

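```bash
python3 - <<'E'
from h import *
move_gripper(.010,20); pause(.2); say("relaxed")
move_gripper(.016,20); pause(.2); say("open"); print(read_finger_gap(),read_grasp_force())
move_gripper(.04,20); pause(.2); say("wide")
e=read_eef_pos(); movel([e[0],e[1],.2],speed=.08); movel([e[0]-.0,e[1]-.0,.34],q(down(YAW)),speed=.2)
pause(.2);print(ft(),read_time_s())
p=camera_params("wrist");im=read_camera("wrist");cv2.imwrite("pics/w_end.png",im[:,:,::-1])
find("wrist","filter_grip",.082,p);find("wrist","filter_end_a",.05,p)
E
```

```text
relaxed a [-94.5  -1.3   0. ] b [95.5 -1.3 -0.2] tilt -0.001 f [-2.6  4.4  4.6] t 30.63
open a [-94.   -2.1  -0.2] b [96.  -2.3 -0.3] tilt -0.001 f [ 0.4 -0.3  2.8] t 31.1
0.01633285190510082 0.0
wide a [-94.3  -1.5  -0.1] b [95.7 -1.5 -0.3] tilt -0.001 f [-0.2 -0.2  2.8] t 31.69
[ 0.47453062  0.14100224 -0.30116002] 34.375
filter_grip [319.6, 199.9] 0.66 [0.4821, 0.007, 0.082]
filter_end_a [413.0, 196.5] 0.77 [0.5762, -0.0123, 0.05]
filter_end_a [228.4, 197.7] 0.57 [0.3886, 0.0195, 0.05]
```

View pics/w_end.png

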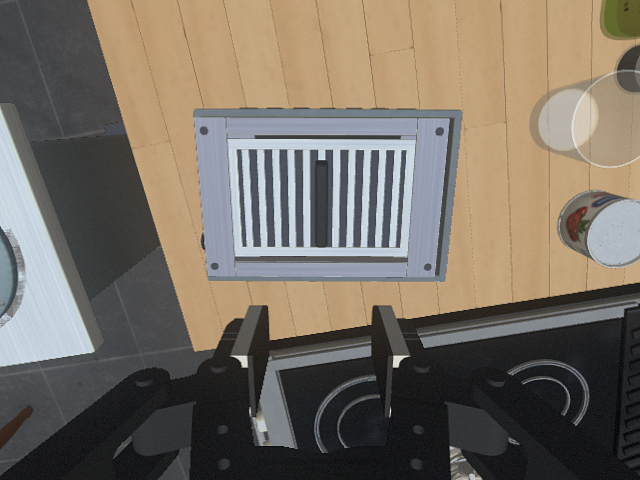

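The picture shows the filter flat in the opening. Both ends are under their rims (left edge near column 230, right edge near column 412), the handle is upright at (321,203), and the glass and tin have not moved.

```bash
python3 -c "
from bench import *
print(sign_off())"
```

```text
the job is handed in; nothing more can be done
None
```

The filter is back in the extractor, flat on both ledges with its ends under both rims and the gripper clear; I handed the job in at about 34 s, and contact forces during the insertion stayed below about 15 N.

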